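# Sort the shutter ironwork into its trays

## Robot

A 7-joint arm with a two-finger parallel gripper is mounted at the origin on the work surface. World frame = base frame: x ahead of the robot, y to its left, z up, the work surface at z = 0. Lengths are in m, angles in rad, forces in N, time in s.
With the tool pointing down it reaches from about 0.35 to 0.9 m from the base axis. Payload 7.2 kg.
Tool frame: the origin (TCP) lies on the mounting face of the last link; the fingertips stand 173 mm ahead of it and the grasp point (between the pads) lies 155 mm ahead of it (finger_overhang is the z of the fingertips in the tool frame, in m); z points along the fingers, y is the line along which they close (so a half turn about z gives the same grasp; the last joint's range is limited). The gripper opens to 85 mm and grips with 20 to 120 N. Pads are 22 mm wide; open, the fingers measure 114 mm over their backs; the gripper's body (76 mm by 85 mm) begins 54 mm behind the grasp point. The pads swing forward as they close: fully open they stand 13 mm farther back than shut.
Start: joints at [-1.391, 0.411, -0.013, 1.596, 0.006, 1.134, -0.082], TCP at [0.153, 0.606, 0.405] pointing down, gripper open.
Joint ranges: [-2.95, 2.95], [-0.29, 1.99], [-1.47, 1.44], [0.14, 2.54], [-1.03, 4.17], [0.13, 1.85], [-2.86, 2.86]. Speed limits (rad/s): [2.39, 2.39, 3.01, 3.01, 3.14, 3.14, 3.14].

## Interface

Orientations are given as a unit quaternion [x, y, z, w].
In Python, from rig import get_state, read_camera, get_calibration, close_job, finger_overhang gives the robot as it stands.
- The arm moves only by the shell command python3 -m handwheel 'ROWS' [FORCE]. ROWS is JSON, a list of rows, each a list of 5 numbers: the closure in counts, from 0 (fully open) to 255 (shut), then the shift along the tool's x, y, z in m, then the turn about the tool's z in degrees. A call has 1 to 20 rows; each row shifts and turns the commanded pose from where the row before left it, along the tool's axes as they then stand; what a row does not reach is not made up. A row lasts 1/8 s, in which the tool goes at most 62.5 mm and 10.7 degrees, less where a joint would pass 70% of its speed; a pose out of reach is approached as far as the arm can. A call is refused whole if a number of a shift passes 0.0625 or a number of a turn 10.7, either way. A call with a gripper value outside its range is refused whole. The fingers move at their own pace and stop on an object; FORCE is the grip in N (left out, the last holds). Time passes only in rows, so rows that do not move let the fingers close. It gives the time, the measured TCP pose, the force, the opening and the grip force at its end, in the units of the state.
- get_state(): the state, without advancing time (a new reading comes with each control period).
- read_camera(name): name is "scene" or "top" or "wrist"; returns the picture (384x512x3 uint8, red, green, blue); there is no depth.
- get_calibration(name): a dict with "mtx" (3x3 intrinsics, pixels), "D" ([k1, k2, p1, p2, k3] as OpenCV has them; the pictures are not rectified), "pose" (4x4, takes a point from camera to world coordinates). Camera axes: x right, y down, z forward; pixel columns grow to the right and rows downward; lengths in m; the calibration is good to about 2 mm. A picture is of the moment at which its call begins: read the wrist's pose just before it. get_calibration takes no time and is no camera call; for the wrist camera it gives the pose at the moment of the call.
- close_job(): hands the job in; it is judged then, once.
The state is a dict: "clock": time; "joints": joint angles; "joint_vel": joint speeds; "joint_torque": joint torques, N m; "ee_pos": TCP position; "tcp_rot": TCP orientation; "wrist_force": force on the tool from outside, world axes, zero at the start; "moment": the same for the moment, N m; "finger_gap": opening from 0.0 (shut) to 1.0 (fully open); "gripper_force": force on a finger pad.
Only numpy, scipy, OpenCV 4.12 (cv2) and the standard library are available. Lean on these libraries where they do the work, as an engineer would, in place of code of your own. Each camera call takes 0.05 s, during which the arm holds its last target. There are 200 camera calls.

## Task

Sort the loose shutter ironwork on the bench: lay both strap hinges flat on the floor of the undivided plywood tray, side by side and roughly parallel, stand one pintle upright in each bay of the two-bay bin, and stand the spacer collar on its flat end in the round tub, near the middle. Set everything down on the tray floors, let go, and leave the glass jar and the blue-handled screwdriver where they are.

Things in the scene. Friction and masses are not known exactly. Their poses are not given: they have to be found in the camera images.
- strap_a: dark iron strap hinge lying flat: a flat bar 28 mm wide and 8 mm thick with a rolled eye (an 18 mm thick barrel as wide as the bar, lying across it) at one end; 120 mm long overall, about 0.2 kg. Origin: middle of the overall length and width, at the underside; x runs along the bar towards the eye (eye axis at x = +51 mm, bar from x = -60 mm to it), z up. Balance point about x = +7 mm. The two straps are alike and interchangeable.
- strap_b: dark iron strap hinge lying flat: a flat bar 28 mm wide and 8 mm thick with a rolled eye (an 18 mm thick barrel as wide as the bar, lying across it) at one end; 120 mm long overall, about 0.2 kg. Origin: middle of the overall length and width, at the underside; x runs along the bar towards the eye (eye axis at x = +51 mm, bar from x = -60 mm to it), z up. Balance point about x = +7 mm. The two straps are alike and interchangeable.
- pintle_a: dark iron pintle standing upright: a flat plate 56 x 36 x 8 mm with a 14 mm thick round pin rising from its middle (a 22 mm flange round the pin's foot up to 12 mm), 52 mm high overall, about 0.18 kg. Origin: centre of the plate's underside, below the pin's axis; x along the plate's 56 mm length, z up the pin. The two pintles are alike and interchangeable.
- pintle_b: dark iron pintle standing upright: a flat plate 56 x 36 x 8 mm with a 14 mm thick round pin rising from its middle (a 22 mm flange round the pin's foot up to 12 mm), 52 mm high overall, about 0.18 kg. Origin: centre of the plate's underside, below the pin's axis; x along the plate's 56 mm length, z up the pin. The two pintles are alike and interchangeable.
- collar: dark iron spacer collar: a thick ring of 40 mm outer and 20 mm inner diameter, 30 mm high, standing on its flat end, about 0.15 kg. Origin: on its axis at the underside, z up.
- strap_tray: tray for the strap hinges: the open plywood tray without a divider and with the lowest rim, fixed to the bench. Outside 168 mm (along its y) x 152 mm (along its x), 12 mm high; walls and floor 4 mm thick, so inside 160 x 144 mm with the floor at z = 4 mm. Origin: centre of its underside, z up. The straps fit side by side, with finger room, at x = +34 and -34 mm, lying along its y.
- bay_bin: bin for the pintles: open plywood bin with one divider that makes two bays side by side, fixed to the bench. Outside 158 mm (along its y) x 108 mm (along its x), 20 mm high, walls and floor 4 mm, divider 6 mm thick and as high as the walls. Each bay is 72 mm (y) x 100 mm (x) inside, centred at y = +39 mm and y = -39 mm; floor at z = 4 mm. Origin: centre of its underside, z up.
- round_tub: tub for the collar: shallow round aluminium tub, fixed to the bench, 124 mm outer diameter, 116 mm inside, 16 mm high, floor at z = 4 mm. Origin: centre of its underside, z up.
- jar: small closed glass jar, 36 mm diameter and 45 mm high, standing among the ironwork; to be left alone. Origin: centre of its underside, z up.
- screwdriver: screwdriver with a blue handle, 170 mm long, handle about 26 mm thick, lying on the bench at the robot's right (-y) end of the ironwork; to be left alone. Origin near its middle at the underside, x along it towards the tip.
Not all that is in view belongs to the job. Leave any orange or turquoise look-alike of the strap_a alone.

How it is judged:
By the outcome, as a careful person would: the job done as asked, in the order asked, and still so for the second after the job is handed in, with the robot touching nothing.
It also fails if it takes over 128 s, if anything falls off the work surface, if the arm or the gripper's body presses on something with over 40 N, if the wrist force passes 120 N, or if a joint passes its speed limit or range.

## Working session

There is one attempt and no reset: what is moved stays moved. The work goes in short steps, Python scripts to look and compute and a shell command to move; the robot and the scene stay as the last step left them, time stands still between calls to the robot, and variables do not carry over. Pictures are saved under pics/ and viewed, at most 14 in all, crops included, and the job is handed in when it is done.

```bash
mkdir -p pics; ls
python3 - <<'E'
from rig import *
import cv2
s=get_state();print(s['ee_pos'],s['tcp_rot'],s['clock'],s['finger_gap'],finger_overhang)
for n in("top","scene"):
    im=read_camera(n);cv2.imwrite(f"pics/{n}0.png",im[:,:,::-1])
    c=get_calibration(n);print(n,c)
E
```

```text
pics
[0.15324517 0.60569815 0.40384485] [ 1.23548310e-01  9.92338220e-01 -8.18259212e-04 -4.45481869e-05] 0.0 0.9985987806693627 0.1734
top {'mtx': array([[480.19012244,   0.        , 255.59262394],
       [  0.        , 480.19012244, 190.44349352],
       [  0.        ,   0.        ,   1.        ]]), 'D': array([-0.05222596,  0.        ,  0.        ,  0.        ,  0.        ]), 'pose': array([[ 0.02851057, -0.99659541,  0.07736114,  0.30924232],
       [-0.99921774, -0.03053621, -0.02512868,  0.00160548],
       [ 0.02740544, -0.07658419, -0.99668641,  1.27003866],
       [ 0.        ,  0.        ,  0.        ,  1.        ]])}
scene {'mtx': array([[367.62735491,   0.        , 246.20242013],
       [  0.        , 367.62735491, 186.60409464],
       [  0.        ,   0.        ,   1.        ]]), 'D': array([-0.0550175,  0.       ,  0.       ,  0.       ,  0.       ]), 'pose': array([[-0.29142656,  0.69235991, -0.66008205,  1.02686588],
       [ 0.95644873,  0.19890382, -0.21364243,  0.18908102],
       [-0.01662461, -0.69359572, -0.72017261,  0.73218767],
       [ 0.        ,  0.        ,  0.        ,  1.        ]])}
```

View pics/top0.png

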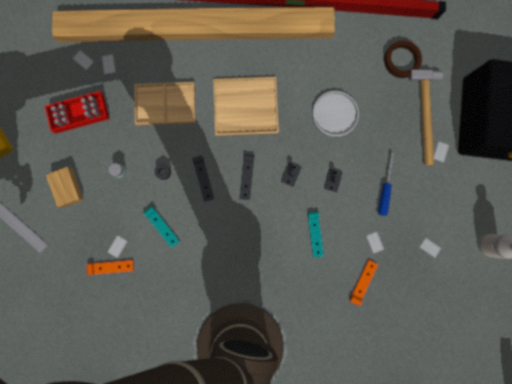

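View pics/scene0.png

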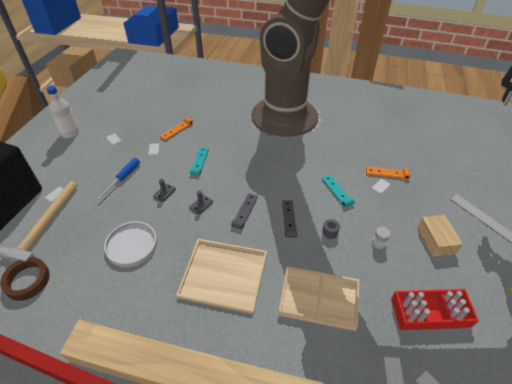

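The top view shows the straps at about (203,178) and (246,175), the pintles at (290,173) and (333,178), the collar at (163,168) and the jar at (117,170). The bin is at (165,103), the tray at (246,105) and the tub at (335,112). I'll enlarge it.

```bash
cat > h.py <<'E'
import numpy as np,cv2
from rig import *
def p2w(c,uv,z):
    uv=np.array(uv,float).reshape(-1,1,2)
    n=cv2.undistortPoints(uv,c['mtx'],c['D']).reshape(-1,2)
    P=np.asarray(c['pose']);d=np.c_[n,np.ones(len(n))]@P[:3,:3].T;o=P[:3,3]
    return o+d*((z-o[2])/d[:,2])[:,None]
def w2p(c,X):
    P=np.linalg.inv(np.asarray(c['pose']))
    return cv2.projectPoints(np.array(X,float).reshape(-1,1,3),cv2.Rodrigues(P[:3,:3])[0],P[:3,3],c['mtx'],c['D'])[0].reshape(-1,2)
E
python3 - <<'E'
import cv2
im=cv2.imread("pics/top0.png")[70:220,105:365]
cv2.imwrite("pics/crop.png",cv2.convertScaleAbs(cv2.resize(im,None,fx=3,fy=3,interpolation=cv2.INTER_CUBIC),alpha=1.4,beta=20))
E
```

```text
(no output)
```

View pics/crop.png

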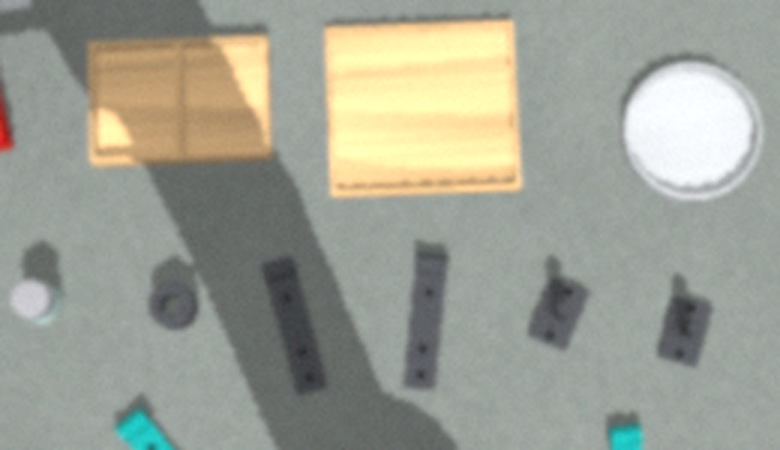

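Run:
```python
from h import *
c=get_calibration("top");np.set_printoptions(precision=4,suppress=True)
f=lambda p,z:p2w(c,(np.array(p)+.5)/3-.5+[105,70],z)
def rect(n,p,z):
    w=f(p,z);m=w.mean(0);a=w[1]-w[0]+w[2]-w[3];print(n,m[:2],"top-edge ang",np.degrees(np.arctan2(a[1],a[0])),"sides",[round(float(np.linalg.norm(w[i]-w[i-1])),4) for i in range(4)])
rect("bin",[(88,40),(269,36),(272,158),(92,165)],.02)
rect("tray",[(325,24),(515,18),(522,188),(332,196)],.012)
rect("pa",[(549,271),(590,289),(567,349),(528,333)],.008)
rect("pb",[(676,289),(712,300),(696,366),(657,354)],.008)
w=f([(692,129),(761,129)],.016);print("tub",w)
print("collar",f([(174,303)],.02));print("jar",f([(32,300)],.045))
for n,e,b in(("s1",(278,260),(310,391)),("s2",(432,246),(420,387))):
    w=np.r_[f([e],.014),f([b],.006)];d=w[0]-w[1];print(n,w.mean(0)[:2],"ang",np.degrees(np.arctan2(d[1],d[0])),np.linalg.norm(d))
w=get_calibration("wrist");s=get_state()
from scipy.spatial.transform import Rotation as R
r=R.from_quat(s['tcp_rot']).as_matrix();print(r);print("cam in tool",r.T@(w['pose'][:3,3]-s['ee_pos']),r.T@w['pose'][:3,:3]);print(w['mtx'])
```

```text
bin [0.6313 0.217 ] top-edge ang -86.38633260618379 sides [0.1126, 0.1601, 0.11, 0.1579]
tray [0.6347 0.0023] top-edge ang -85.83258357523957 sides [0.1559, 0.1701, 0.1547, 0.1683]
pa [ 0.456  -0.1223] top-edge ang -111.34196217643907 sides [0.0583, 0.0396, 0.0573, 0.0372]
pb [ 0.4447 -0.2353] top-edge ang -105.26807013729128 sides [0.0605, 0.0335, 0.0607, 0.0362]
tub [[ 0.6216 -0.2372  0.016 ]
 [ 0.6239 -0.2993  0.016 ]]
collar [[0.4506 0.2142 0.02  ]]
jar [[0.4466 0.3312 0.045 ]]
s1 [0.4352 0.1101] ang 15.54103552018644 0.1183450262072617
s2 [ 0.4468 -0.0055] ang -3.1186708552512465 0.12453174425095867
[[-0.9695  0.2452 -0.0002]
 [ 0.2452  0.9695 -0.0014]
 [-0.0001 -0.0014 -1.    ]]
cam in tool [ 0.0694 -0.      0.0312] [[ 0.0007 -0.9629 -0.2699]
 [ 1.      0.0007  0.0001]
 [ 0.0001 -0.2699  0.9629]]
[[328.665    0.     260.4319]
 [  0.     328.665  192.2995]
 [  0.       0.       1.    ]]
```

```bash
cat >> h.py <<'E'
from scipy.spatial.transform import Rotation as R
def go(x,y,z,yaw,quiet=False):
    s=get_state();m=R.from_quat(s['tcp_rot']).as_matrix();cur=np.degrees(np.arctan2(m[1,0],m[0,0]))
    t=-((yaw-cur+180)%360-180); p=np.array(s['ee_pos'])
    m2=m@R.from_euler('z',t,degrees=True).as_matrix()
    print("at",p.round(4),"yaw",round(cur,1),"gap",round(s['finger_gap'],3),"t",s['clock'],"F",np.round(s['wrist_force'],1),"-> turn",round(t,1),"then shift mm",(m2.T@(np.array([x,y,z])-p)*1000).round(1))
E
python3 -c "
from h import *
go(.442,.112,.33,195.5)"
```

```text
at [0.1533 0.6057 0.404 ] yaw 165.8 gap 1.001 t 0.1 F [ 0.4  0.8 -1.3] -> turn -29.7 then shift mm [-146.3 -552.8   74.6]
```

```bash
python3 -m handwheel '[[100,0,0,0,-9.9],[100,0,0,0,-9.9],[100,0,0,0,-9.9],[100,-0.005,-0.02,0.003,0],[100,-0.01,-0.038,0.005,0],[100,-0.012,-0.045,0.006,0],[100,-0.012,-0.045,0.006,0],[100,-0.012,-0.045,0.006,0],[100,-0.012,-0.045,0.006,0],[100,-0.012,-0.045,0.006,0],[100,-0.012,-0.045,0.006,0],[100,-0.012,-0.045,0.006,0],[100,-0.012,-0.045,0.006,0],[100,-0.012,-0.045,0.006,0],[100,-0.012,-0.045,0.006,0],[100,-0.01,-0.037,0.005,0],[100,-0.005,-0.01,0.003,0],[100,0,0,0,0],[100,0,0,0,0]]' 60
python3 - <<'E'
from h import *
go(.442,.112,.33,195.5)
c=get_calibration("wrist");im=read_camera("wrist");cv2.imwrite("pics/w1.png",im[:,:,::-1]);np.savez("w1.npz",im=im,**c)
for n,x,y in(("s1",.4352,.1101),("s2",.4468,-.0055),("pa",.456,-.1223),("pb",.4447,-.2353),("col",.4506,.2142),("tray",.6347,.0023),("bin",.6313,.217)):print(n,w2p(c,[x,y,.005]).round())
E
```

```text
clock: 2.48
ee_pos: [0.4457, 0.1124, 0.3287]
tcp_rot: [-0.136, 0.991, 0.0, -0.0]
wrist_force: [-0.5, -0.7, -0.7]
finger_gap: 0.608
gripper_force: 0.0
at [0.4457 0.1124 0.3287] yaw -164.4 gap 0.608 t 2.475 F [-0.5 -0.7 -0.7] -> turn 0.1 then shift mm [ 3.7  0.6 -1.3]
s1 [[260. 168.]]
s2 [[134. 146.]]
pa [[ 14. 124.]]
pb [[-78.  88.]]
col [[362. 212.]]
tray [[114. 317.]]
bin [[305. 360.]]
```

View pics/w1.png

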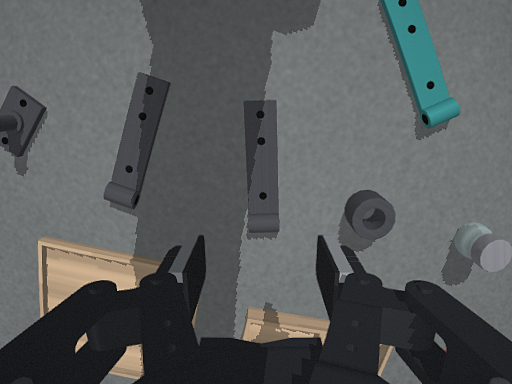

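The wrist view shows s1 with its bar end at about (261,101) and its eye end at (264,234). s2 runs from (156,78) to (121,203). The collar's top ring is at (374,216).

Run:
```python
from h import *
c=dict(np.load("w1.npz"))
for n,e,b in(("s1",(264,234),(261,101)),("s2",(121,203),(156,78))):
    w=np.r_[p2w(c,[e],.009),p2w(c,[b],.008)];d=(w[0]-w[1])[:2];L=np.linalg.norm(d);u=d/L
    print(n,w.mean(0)[:2],"ang",np.degrees(np.arctan2(d[1],d[0])),L,"grip",w[1][:2]+u*.067)
print("col",p2w(c,[(374,216)],.03))
```

```text
s1 [0.43685991 0.11265732] ang 17.00678055201982 0.12179625045892148 grip [0.44269495 0.11444202]
s2 [ 0.44262376 -0.00169172] ang -4.9604719512837185 0.11869846993847274 grip [ 0.45024587 -0.00235327]
col [[0.44483126 0.21593655 0.03      ]]
```

```bash
python3 -c "
from h import *
go(.4425,.1135,.176,196.3)"; python3 -m handwheel '[[110,0.003,0,0,-0.7],[110,0,0,0.03,0],[110,0,0,0.04,0],[110,0,0,0.04,0],[110,0,0,0.025,0],[110,0,0,0.012,0],[110,0,0,0.006,0],[110,0,0,0,0]]'; python3 -c "
from h import *
go(.4425,.1135,.176,196.3)"
```

```text
at [0.4457 0.1124 0.3287] yaw -164.4 gap 0.608 t 2.525 F [-0.4 -0.5 -0.9] -> turn -0.7 then shift mm [  2.7   1.9 152.7]
clock: 3.52
ee_pos: [0.4435, 0.1105, 0.1761]
tcp_rot: [-0.141, 0.99, 0.0, 0.0]
wrist_force: [0.2, 0.4, -0.0]
finger_gap: 0.569
gripper_force: 0.0
at [0.4435 0.1105 0.1761] yaw -163.8 gap 0.569 t 3.525 F [ 0.2  0.4 -0. ] -> turn -0.1 then shift mm [0.1 3.1 0.1]
```

```bash
python3 -m handwheel '[[110,0,0.003,0,0],[150,0,0,0,0],[180,0,0,0,0],[255,0,0,0,0],[255,0,0,0,0],[255,0,0,0,0],[255,0,0,0,0],[255,0,0,0,0]]' 60;  python3 -m handwheel '[[255,0,0,-0.01,0],[255,0,0,-0.025,0],[255,0,0,-0.025,0],[255,0,0,-0.01,0],[255,0,0,0,0]]'
python3 - <<'E'
from h import *
a=np.radians(4.)
# tray pts x=-34 for s1 , strap along tray y, tool x pointing to 94 deg: grip is +7mm towards eye; tool x yaw 196 is opposite eye (eye at 16)
go(.6347,.0023,.25,94)
im=read_camera("wrist");cv2.imwrite("pics/w2.png",im[:,:,::-1])
E
```

```text
clock: 4.53
ee_pos: [0.4426, 0.1135, 0.1765]
tcp_rot: [-0.141, 0.99, 0.0, 0.0]
wrist_force: [-1.8, -0.7, 11.0]
finger_gap: 0.3
gripper_force: 58.4
clock: 5.15
ee_pos: [0.4425, 0.1133, 0.2462]
tcp_rot: [-0.141, 0.99, 0.0, 0.001]
wrist_force: [-0.8, -0.1, -2.1]
finger_gap: 0.299
gripper_force: 59.7
at [0.4425 0.1133 0.2462] yaw -163.8 gap 0.299 t 5.15 F [-0.8 -0.1 -2.1] -> turn 102.2 then shift mm [-124.2  184.    -3.7]
```

View pics/w2.png

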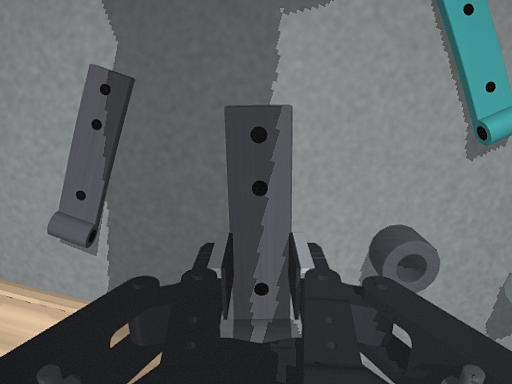

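The strap is gripped centrally, with its bar end at (258,106). Next I turn it and carry it over the tray.

```bash
python3 -c "
from h import *
c=dict(np.load('w1.npz'));print('corner',p2w(c,[(39,238)],.012), 'pred',[.6347-.076*.9976+.084*.0698-0, .0023-.076*.0698-.084*.9976])"
python3 -m handwheel '[[255,0,0,0,5],[255,0,0,0,10.2],[255,0,0,0,10.2],[255,0,0,0,10.2],[255,0,0,0,10.2],[255,0,0,0,10.2],[255,0,0,0,10.2],[255,0,0,0,10.2],[255,0,0,0,10.2],[255,0,0,0,10.2],[255,0,0,0,5.4],[255,0,0,0,0]]'; python3 -c "
from h import *
go(.6043,-.0069,.20,94)"
```

```text
corner [[ 0.56006742 -0.08256419  0.012     ]] pred [0.5647456, -0.08680320000000001]
clock: 6.7
ee_pos: [0.4421, 0.1133, 0.2448]
tcp_rot: [0.682, 0.732, -0.001, 0.0]
wrist_force: [-0.0, 0.5, -1.8]
finger_gap: 0.299
gripper_force: 59.7
at [0.4421 0.1133 0.2448] yaw 94.1 gap 0.299 t 6.7 F [-0.   0.5 -1.8] -> turn 0.1 then shift mm [-131.2  153.5   44.8]
```

```bash
python3 -m handwheel '[[255,-0.01,0.01,0,0],[255,-0.025,0.03,0,0],[255,-0.03,0.035,0,0],[255,-0.03,0.035,0,0],[255,-0.025,0.03,0,0],[255,-0.01,0.012,0,0],[255,0,0,0,0]]'
python3 - <<'E'
from h import *
go(.603,-.005,.1825,94)
c=get_calibration("wrist");im=read_camera("wrist");np.savez("w3.npz",im=im,**c);cv2.imwrite("pics/w3.png",im[:,:,::-1])
E
```

```text
clock: 7.58
ee_pos: [0.6034, -0.0071, 0.2452]
tcp_rot: [0.682, 0.731, -0.0, -0.0]
wrist_force: [-0.1, 0.0, -2.0]
finger_gap: 0.298
gripper_force: 59.7
at [ 0.6034 -0.0071  0.2452] yaw 93.9 gap 0.298 t 7.575 F [-0.1  0.  -2. ] -> turn -0.1 then shift mm [ 2.2 -0.2 62.7]
```

View pics/w3.png

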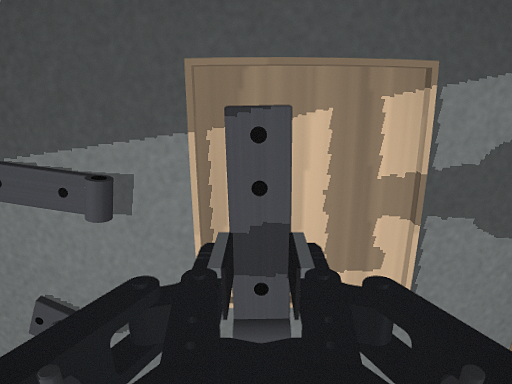

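The tray's +y wall runs from (185,60) to (438,62), and its near wall goes from there down to about (201,245). I'll measure from those.

Run:
```python
from h import *
c=dict(np.load("w3.npz"))
w=p2w(c,[(185,60),(438,62),(201,245),(415,265)],.012);print(w)
d=(w[1]-w[0])[:2];print(np.linalg.norm(d),np.degrees(np.arctan2(d[1],d[0])));u=d/np.linalg.norm(d);v=np.array([-u[1],u[0]])
print("centre",w[:2,:2].mean(0)-v*.084)
go(0,0,0,94);print("bar end",p2w(c,[(258,106)],.0767))
```

```text
[[ 0.55193216  0.08184693  0.012     ]
 [ 0.70215168  0.09315152  0.012     ]
 [ 0.56421576 -0.03482702  0.012     ]
 [ 0.71332353 -0.0405341   0.012     ]]
0.15064428036468303 4.303612724777496
centre [0.63334542 0.00373607]
at [ 0.6027 -0.006   0.2451] yaw 94.0 gap 0.296 t 7.625 F [-0.9 -0.6 -1.8] -> turn -0.0 then shift mm [  48.  -600.5  246. ]
bar end [[0.59683503 0.0591889  0.0767    ]]
```

```bash
python3 -m handwheel '[[255,0.003,0,0.015,0],[255,0,0,0.025,0],[255,0,0,0.015,0],[255,0,0,0.006,0],[255,0,0,0.002,0],[255,0,0,0,0]]'; python3 -m handwheel '[[255,0,0,0.001,0],[255,0,0,0,0]]'
```

```text
clock: 8.38
ee_pos: [0.6032, -0.0028, 0.1831]
tcp_rot: [0.682, 0.731, 0.0, 0.0]
wrist_force: [-0.3, -0.3, -2.0]
finger_gap: 0.297
gripper_force: 59.6
clock: 8.62
ee_pos: [0.6031, -0.0028, 0.182]
tcp_rot: [0.682, 0.731, 0.0, 0.0]
wrist_force: [-0.4, -0.3, -2.7]
finger_gap: 0.297
gripper_force: 59.6
```

```bash
python3 -m handwheel '[[255,0,0,0.001,0],[255,0,0,0,0]]' |grep -E "ee_pos|wrist"; python3 -m handwheel '[[255,0,0,0.001,0],[255,0,0,0,0]]'|grep -E "ee_pos|wrist"
```

```text
ee_pos: [0.603, -0.0028, 0.1807]
wrist_force: [0.0, 1.5, -2.3]
ee_pos: [0.603, -0.0029, 0.1807]
wrist_force: [-4.2, 0.2, 8.5]
```

```bash
python3 -m handwheel '[[160,0,0,0,0],[145,0,0,0,0],[145,0,0,0,0],[145,0,0,-0.005,0],[145,0,0,-0.02,0],[145,0,0,-0.035,0],[145,0,0,-0.035,0],[110,0,0,-0.02,0],[110,0,0,0,0]]'
python3 - <<'E'
from h import *
im=read_camera("wrist");cv2.imwrite("pics/w4.png",im[:,:,::-1])
go(.451,-.0035,.29,175.5)
E
```

```text
clock: 10.25
ee_pos: [0.6034, -0.0028, 0.2966]
tcp_rot: [0.682, 0.731, 0.001, 0.001]
wrist_force: [0.4, 0.2, 0.6]
finger_gap: 0.569
gripper_force: 0.0
at [ 0.6029 -0.0026  0.2951] yaw 94.0 gap 0.571 t 10.3 F [-0.1  0.3 -1.1] -> turn -81.5 then shift mm [151.4 -12.8   5. ]
```

View pics/w4.png

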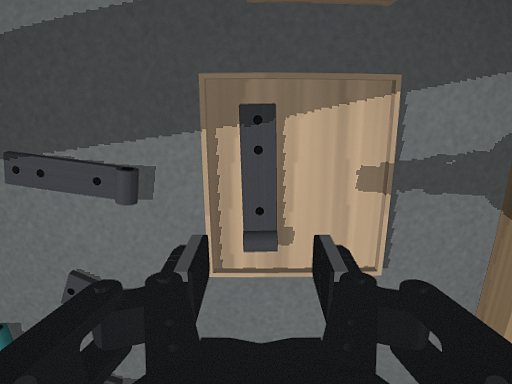

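Strap 1 lies flat on the tray floor from about (258,104) to (261,250). Next is strap 2, with its ends at about (5,167) and (138,186).

```bash
python3 - <<'E'
from h import *
c=get_calibration("wrist")
w=np.r_[p2w(c,[(138,186)],.009),p2w(c,[(5,167)],.008)];d=(w[0]-w[1])[:2];L=np.linalg.norm(d);u=d/L
print("ang",np.degrees(np.arctan2(d[1],d[0])),L,"grip",w[1][:2]+u*.067)
E
python3 -m handwheel '[[110,0,0,0,-5],[110,0,0,0,-10.2],[110,0,0,0,-10.2],[110,0,0,0,-10.2],[110,0,0,0,-10.2],[110,0,0,0,-10.2],[110,0,0,0,-10.2],[110,0,0,0,-10.2],[110,0,0,0,-5.1],[110,0.01,-0.002,0,0],[110,0.03,-0.003,0,0],[110,0.04,-0.003,0,0],[110,0.04,-0.003,0,0],[110,0.025,-0.002,0,0],[110,0.006,0,0,0],[110,0,0,0,0]]'; python3 -c "
from h import *
go(.451,-.0035,.176,175.5)"
```

```text
ang -4.048118990452427 0.11823827374186843 grip [ 0.45173297 -0.0034354 ]
clock: 12.3
ee_pos: [0.4515, -0.0038, 0.2947]
tcp_rot: [0.04, 0.999, 0.0, 0.0]
wrist_force: [-0.4, 0.4, -0.4]
finger_gap: 0.574
gripper_force: 0.0
at [ 0.4515 -0.0038  0.2947] yaw 175.5 gap 0.574 t 12.3 F [-0.4  0.4 -0.4] -> turn -0.0 then shift mm [  0.6   0.2 118.7]
```

```bash
python3 -m handwheel '[[110,0,0,0.015,0],[110,0,0,0.035,0],[110,0,0,0.035,0],[110,0,0,0.02,0],[110,0,0,0.01,0],[110,0,0,0.003,0],[110,0,0,0,0],[150,0,0,0,0],[180,0,0,0,0],[255,0,0,0,0],[255,0,0,0,0],[255,0,0,0,0],[255,0,0,0,0],[255,0,0,-0.01,0],[255,0,0,-0.025,0],[255,0,0,-0.025,0],[255,0,0,-0.01,0],[255,0,0,0,0]]'
python3 -m handwheel '[[255,0,0,0,5],[255,0,0,0,10.2],[255,0,0,0,10.2],[255,0,0,0,10.2],[255,0,0,0,10.2],[255,0,0,0,10.2],[255,0,0,0,10.2],[255,0,0,0,10.2],[255,0,0,0,5.1],[255,0,0,0,0]]'
python3 -c "
from h import *
go(.6634,-.001,.245,94.2)"
```

```text
clock: 14.55
ee_pos: [0.4515, -0.0038, 0.2473]
tcp_rot: [0.039, 0.999, 0.0, 0.001]
wrist_force: [-0.1, -0.1, -1.4]
finger_gap: 0.297
gripper_force: 59.3
clock: 15.8
ee_pos: [0.451, -0.0038, 0.2459]
tcp_rot: [0.682, 0.732, -0.001, -0.0]
wrist_force: [-0.5, -0.3, -1.2]
finger_gap: 0.297
gripper_force: 59.3
at [ 0.451  -0.0038  0.2459] yaw 94.1 gap 0.297 t 15.8 F [-0.5 -0.3 -1.2] -> turn -0.1 then shift mm [-12.8 212.    0.5]
```

```bash
python3 -m handwheel '[[255,-0.001,0.013,0,0],[255,-0.002,0.03,0,0],[255,-0.003,0.04,0,0],[255,-0.003,0.04,0,0],[255,-0.002,0.04,0,0],[255,-0.002,0.03,0,0],[255,0,0.017,0,0],[255,0,0.003,0,0],[255,0,0,0,0]]'
python3 -c "
from h import *
go(.6648,-.001,.1815,94.2)"
```

```text
clock: 16.92
ee_pos: [0.6645, -0.0023, 0.2461]
tcp_rot: [0.682, 0.731, -0.0, -0.0]
wrist_force: [0.0, -0.3, -1.6]
finger_gap: 0.293
gripper_force: 59.4
at [ 0.6645 -0.0023  0.2461] yaw 94.0 gap 0.293 t 16.925 F [ 0.  -0.3 -1.6] -> turn -0.2 then shift mm [ 1.2  0.4 64.6]
```

```bash
python3 -m handwheel '[[255,0.001,0,0.015,0],[255,0,0,0.025,0],[255,0,0,0.015,0],[255,0,0,0.006,0],[255,0,0,0.003,0],[255,0,0,0.001,0],[255,0,0,0,0]]';python3 -m handwheel '[[255,0,0,0.001,0],[255,0,0,0,0]]'
```

```text
clock: 17.8
ee_pos: [0.6649, -0.0011, 0.1822]
tcp_rot: [0.682, 0.731, 0.0, 0.0]
wrist_force: [-0.6, 0.4, -1.9]
finger_gap: 0.294
gripper_force: 59.4
clock: 18.05
ee_pos: [0.665, -0.0011, 0.1818]
tcp_rot: [0.682, 0.731, 0.001, 0.0]
wrist_force: [-2.3, 0.1, 4.7]
finger_gap: 0.296
gripper_force: 60.3
```

```bash
python3 -m handwheel '[[160,0,0,0,0],[145,0,0,0,0],[145,0,0,0,0],[145,0,0,-0.005,0],[145,0,0,-0.02,0],[145,0,0,-0.04,0],[145,0,0,-0.04,0],[145,0,0,-0.02,0],[145,0,0,0,-5],[145,0,0,0,-10],[145,0,0,0,-10],[145,0,0,0,-10],[145,0,0,0,-10],[145,0,0,0,-10],[145,0,0,0,-10],[145,0,0,0,0]]'
python3 - <<'E'
from h import *
go(.456,-.1223,.33,158.7)
E
```

```text
clock: 20.05
ee_pos: [0.6646, -0.0013, 0.3059]
tcp_rot: [0.183, 0.983, 0.0, -0.0]
wrist_force: [0.2, -0.1, 0.7]
finger_gap: 0.429
gripper_force: 0.0
at [ 0.6646 -0.0013  0.3059] yaw 158.9 gap 0.429 t 20.05 F [ 0.2 -0.1  0.7] -> turn 0.2 then shift mm [ 150.4 -188.5  -24.1]
```

```bash
python3 -m handwheel '[[130,0.008,-0.01,-0.003,0],[130,0.024,-0.03,-0.003,0],[130,0.03,-0.04,-0.004,0],[130,0.03,-0.04,-0.004,0],[130,0.03,-0.035,-0.004,0],[130,0.02,-0.025,-0.003,0],[130,0.008,-0.008,-0.003,0],[130,0,0,0,0],[130,0,0,0,0]]'
python3 - <<'E'
from h import *
go(.456,-.1223,.33,158.7)
c=get_calibration("wrist");im=read_camera("wrist");np.savez("w5.npz",im=im,**c);cv2.imwrite("pics/w5.png",im[:,:,::-1])
E
```

```text
clock: 21.18
ee_pos: [0.4583, -0.122, 0.3297]
tcp_rot: [0.182, 0.983, 0.0, 0.0]
wrist_force: [0.7, 0.5, 0.5]
finger_gap: 0.489
gripper_force: 0.0
at [ 0.4583 -0.122   0.3297] yaw 159.0 gap 0.489 t 21.175 F [0.7 0.5 0.5] -> turn 0.3 then shift mm [ 2.  -1.1 -0.3]
```

View pics/w5.png

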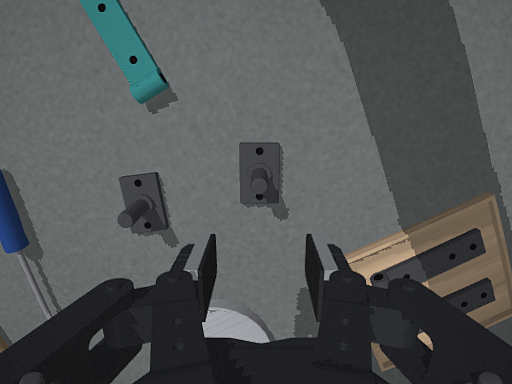

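Both straps lie in the tray. Pintle a's plate spans (239,142) to (281,204). Pintle b's plate corners are (120,178), (157,173), (167,229) and (129,235).

```bash
python3 - <<'E'
from h import *
c=dict(np.load("w5.npz"))
for n,p in(("pa",[(239,142),(279,142),(281,203),(240,205)]),("pb",[(120,178),(157,173),(167,229),(129,235)])):
    w=p2w(c,p,.008);m=w.mean(0);d=w[3]-w[0]+w[2]-w[1];print(n,m,np.degrees(np.arctan2(d[1],d[0])),np.linalg.norm(d)/2)
    print("top px",w2p(c,[m[0],m[1],.052]))
print(p2w(c,[(259,180),(126,218)],.052))
E
python3 -c "
from h import *
go(.456,-.1223,.193,158.7)"
```

```text
pa [ 0.45326797 -0.1207449   0.008     ] -19.598526978721008 0.05741211685391187
top px [[259.65806357 186.02886399]]
pb [ 0.44149648 -0.23365105  0.008     ] -17.261997949366993 0.055893296637004077
top px [[124.88744478 220.99726378]]
[[ 0.44859974 -0.11950167  0.052     ]
 [ 0.439512   -0.23155763  0.052     ]]
at [ 0.4583 -0.122   0.3296] yaw 159.1 gap 0.491 t 21.225 F [ 0.2 -0.1  0.3] -> turn 0.4 then shift mm [  2.   -1.1 136.6]
```

```bash
python3 -m handwheel '[[130,0.005,-0.001,0.01,0],[130,0,0,0.03,0],[130,0,0,0.035,0],[130,0,0,0.03,0],[130,0,0,0.02,0],[130,0,0,0.009,0],[130,0,0,0.002,0],[130,0,0,0,0],[170,0,0,0,0],[200,0,0,0,0],[255,0,0,0,0],[255,0,0,0,0],[255,0,0,0,0],[255,0,0,0,0],[255,0,0,0,0]]'
python3 -m handwheel '[[255,0,0,-0.01,0],[255,0,0,-0.03,0],[255,0,0,-0.03,0],[255,0,0,-0.01,0],[255,0,0,0,0]]'
python3 - <<'E'
from h import *
im=read_camera("wrist");cv2.imwrite("pics/w6.png",im[:,:,::-1])
a=np.radians(3.6);C=np.array([.6305,.2185])
for y in(-.039,.039):print(C+[-np.sin(a)*y,np.cos(a)*y])
go(*(C+[np.sin(a)*.039,-np.cos(a)*.039]),.275,183)
E
```

```text
clock: 23.1
ee_pos: [0.4525, -0.1219, 0.1941]
tcp_rot: [0.182, 0.983, 0.0, 0.0]
wrist_force: [-0.6, 1.4, 7.0]
finger_gap: 0.147
gripper_force: 58.4
clock: 23.72
ee_pos: [0.4523, -0.1218, 0.274]
tcp_rot: [0.182, 0.983, 0.0, 0.001]
wrist_force: [-0.3, -0.5, -1.4]
finger_gap: 0.145
gripper_force: 58.6
[0.63294883 0.17957696]
[0.62805117 0.25742304]
at [ 0.4521 -0.1217  0.2733] yaw 159.0 gap 0.144 t 23.775 F [-0.7  0.1 -1.8] -> turn -24.0 then shift mm [-196.4  291.4   -1.6]
```

View pics/w6.png

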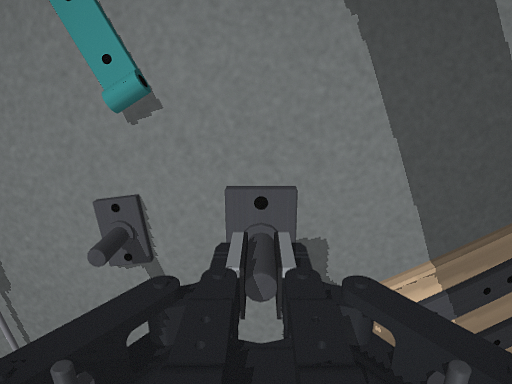

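The pintle is held upright, with its plate square in view at (261,205). I carry it to the bin's near (-y) bay.

```bash
python3 -m handwheel '[[255,0,0,0,-8],[255,0,0,0,-8],[255,0,0,0,-8],[255,-0.008,0.011,0,0],[255,-0.02,0.03,0,0],[255,-0.027,0.04,0,0],[255,-0.027,0.04,0,0],[255,-0.027,0.04,0,0],[255,-0.027,0.04,0,0],[255,-0.027,0.04,0,0],[255,-0.02,0.03,0,0],[255,-0.01,0.015,0,0],[255,-0.003,0.005,0,0],[255,0,0,0,0]]'
python3 - <<'E'
from h import *
go(.633,.1796,.275,183)
c=get_calibration("wrist");im=read_camera("wrist");np.savez("w7.npz",im=im,**c);cv2.imwrite("pics/w7.png",im[:,:,::-1])
E
```

```text
clock: 25.52
ee_pos: [0.6325, 0.178, 0.2733]
tcp_rot: [-0.025, 1.0, -0.0, -0.0]
wrist_force: [0.1, -0.8, -1.6]
finger_gap: 0.141
gripper_force: 58.6
at [0.6325 0.178  0.2733] yaw -177.1 gap 0.141 t 25.525 F [ 0.1 -0.8 -1.6] -> turn -0.1 then shift mm [-0.6  1.6 -1.7]
```

View pics/w7.png

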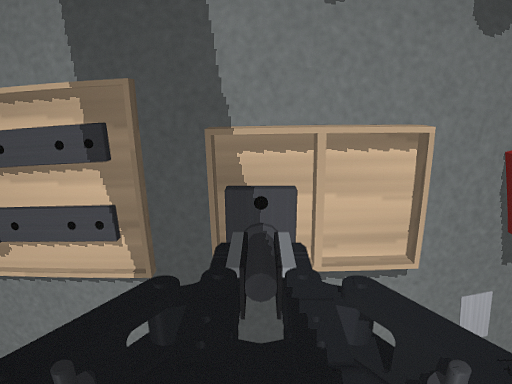

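The bin's rim corners are at (206,129), (435,126) and (419,268), and the divider is at about (320,130).

Run:
```python
from h import *
c=dict(np.load("w7.npz"))
w=p2w(c,[(206,129),(435,126),(419,268),(320,129)],.02);print(w)
d=(w[1]-w[0])[:2];L=np.linalg.norm(d);v=d/L;u=np.array([v[1],-v[0]])
print(L,np.linalg.norm(w[2]-w[1]),np.degrees(np.arctan2(u[1],u[0])));C=w[:2,:2].mean(0)+u*.054;print(C,w[[0,2],:2].mean(0))
for y in(-.039,.039):print(C+v*y)
go(*(C-v*.039),.2,183)
```

```text
[[0.58305812 0.1390447  0.02      ]
 [0.57180444 0.29489437 0.02      ]
 [0.67957473 0.30349063 0.02      ]
 [0.57908811 0.21536075 0.02      ]]
0.15625545043908087 0.10811259388409988 4.130080270134773
[0.63129105 0.22085868] [0.63131643 0.22126766]
[0.63409987 0.18195996]
[0.62848222 0.2597574 ]
at [0.6325 0.1775 0.2735] yaw -177.1 gap 0.143 t 25.575 F [-0.1 -1.  -1.6] -> turn -0.1 then shift mm [-1.9  4.5 73.5]
```

```bash
python3 -m handwheel '[[255,-0.002,0.004,0.01,0],[255,0,0,0.025,0],[255,0,0,0.025,0],[255,0,0,0.008,0],[255,0,0,0.004,0],[255,0,0,0.002,0],[255,0,0,0,0]]';python3 -m handwheel '[[255,0,0,0.001,0],[255,0,0,0,0]]'
```

```text
clock: 26.45
ee_pos: [0.6348, 0.1831, 0.2003]
tcp_rot: [-0.026, 1.0, 0.0, 0.0]
wrist_force: [0.5, -0.4, -0.9]
finger_gap: 0.144
gripper_force: 58.6
clock: 26.7
ee_pos: [0.6346, 0.1831, 0.199]
tcp_rot: [-0.026, 1.0, 0.0, 0.0]
wrist_force: [0.1, -0.2, -2.0]
finger_gap: 0.141
gripper_force: 58.6
```

```bash
python3 -m handwheel '[[255,0,0,0.001,0],[255,0,0,0,0]]'|grep -E "ee_pos|wrist";python3 -m handwheel '[[255,0,0,0.001,0],[255,0,0,0,0]]'|grep -E "ee_pos|wrist"
```

```text
ee_pos: [0.6347, 0.1831, 0.1983]
wrist_force: [-1.6, 0.6, 3.8]
ee_pos: [0.6347, 0.183, 0.1982]
wrist_force: [-5.2, -0.6, 11.3]
```

```bash
python3 -m handwheel '[[180,0,0,-0.001,0],[150,0,0,0,0],[150,0,0,0,0],[150,0,0,-0.005,0],[150,0,0,-0.02,0],[150,0,0,-0.04,0],[150,0,0,-0.04,0],[150,0,0,-0.02,0],[130,0,0,0,5],[130,0,0,0,10],[130,0,0,0,5],[130,0,0,0,0]]'
python3 - <<'E'
from h import *
go(.441,-.2325,.3,163)
E
```

```text
clock: 28.7
ee_pos: [0.6344, 0.1832, 0.3226]
tcp_rot: [0.147, 0.989, -0.0, -0.0]
wrist_force: [0.8, -0.6, 0.1]
finger_gap: 0.49
gripper_force: 0.0
at [0.6344 0.1832 0.3226] yaw 163.1 gap 0.49 t 28.7 F [ 0.8 -0.6  0.1] -> turn 0.1 then shift mm [  63.4 -454.1   22.8]
```

```bash
python3 -m handwheel '[[130,0.002,-0.014,0,0],[130,0.005,-0.035,0,0],[130,0.006,-0.045,0,0],[130,0.006,-0.045,0,0],[130,0.006,-0.045,0,0],[130,0.006,-0.045,0,0],[130,0.006,-0.045,0,0],[130,0.006,-0.045,0,0],[130,0.006,-0.045,0,0],[130,0.006,-0.045,0,0],[130,0.005,-0.03,0,0],[130,0.003,-0.012,0,0],[130,0,-0.003,0,0],[130,0,0,0,0],[130,0,0,0,0]]'
python3 - <<'E'
from h import *
go(.441,-.2325,.193,163)
c=get_calibration("wrist");im=read_camera("wrist");np.savez("w8.npz",im=im,**c);cv2.imwrite("pics/w8.png",im[:,:,::-1])
E
```

```text
clock: 30.58
ee_pos: [0.4422, -0.2316, 0.3226]
tcp_rot: [0.147, 0.989, 0.0, -0.0]
wrist_force: [0.4, 0.8, 0.2]
finger_gap: 0.491
gripper_force: 0.0
at [ 0.4422 -0.2316  0.3226] yaw 163.1 gap 0.491 t 30.575 F [0.4 0.8 0.2] -> turn 0.1 then shift mm [  0.9  -1.2 129.6]
```

View pics/w8.png

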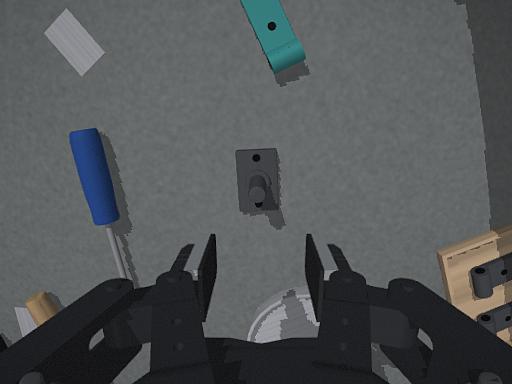

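Pintle b's plate spans (236,150) to (280,211), nearly centred between the fingers.

Run:
```python
from h import *
c=dict(np.load("w8.npz"))
w=p2w(c,[(236,150),(276,149),(280,210),(240,212)],.008);m=w.mean(0);d=w[3]-w[0]+w[2]-w[1];print(m,np.degrees(np.arctan2(d[1],d[0])))
go(m[0],m[1],.194,160.5)
```

```text
[ 0.44123553 -0.23348559  0.008     ] -13.330026791880346
at [ 0.4421 -0.2317  0.3226] yaw 163.1 gap 0.494 t 30.625 F [-0.6  0.5 -0.1] -> turn 2.6 then shift mm [  0.2  -2.  128.6]
```

```bash
python3 -m handwheel '[[130,0.001,-0.002,0.01,0],[130,0,0,0.03,0],[130,0,0,0.035,0],[130,0,0,0.03,0],[130,0,0,0.015,0],[130,0,0,0.007,0],[130,0,0,0.002,0],[130,0,0,0,0],[170,0,0,0,0],[200,0,0,0,0],[255,0,0,0,0],[255,0,0,0,0],[255,0,0,0,0],[255,0,0,0,0],[255,0,0,0,0]]'
python3 -m handwheel '[[255,0,0,-0.01,0],[255,0,0,-0.035,0],[255,0,0,-0.04,0],[255,0,0,-0.025,0],[255,0,0,0,-5],[255,0,0,0,-10],[255,0,0,0,-5],[255,0,0,0,0]]'
python3 - <<'E'
from h import *
go(.629,.2595,.305,183)
E
```

```text
clock: 32.5
ee_pos: [0.4402, -0.2344, 0.1941]
tcp_rot: [0.148, 0.989, 0.0, 0.0]
wrist_force: [-1.1, 1.9, 5.9]
finger_gap: 0.143
gripper_force: 58.4
clock: 33.5
ee_pos: [0.4398, -0.2344, 0.304]
tcp_rot: [-0.026, 1.0, 0.0, 0.0]
wrist_force: [-0.1, -0.6, -1.6]
finger_gap: 0.15
gripper_force: 58.5
at [ 0.4398 -0.2344  0.304 ] yaw -177.1 gap 0.15 t 33.5 F [-0.1 -0.6 -1.6] -> turn -0.1 then shift mm [-214.8  483.3   -1. ]
```

```bash
python3 -m handwheel '[[255,-0.006,0.013,0,0],[255,-0.013,0.03,0,0],[255,-0.0185,0.042,0,0],[255,-0.0185,0.042,0,0],[255,-0.0185,0.042,0,0],[255,-0.0185,0.042,0,0],[255,-0.0185,0.042,0,0],[255,-0.0185,0.042,0,0],[255,-0.0185,0.042,0,0],[255,-0.0185,0.042,0,0],[255,-0.0185,0.042,0,0],[255,-0.0185,0.042,0,0],[255,-0.008,0.017,0,0],[255,-0.002,0.003,0,0],[255,0,0,0,0],[255,0,0,0,0]]'
python3 - <<'E'
from h import *
go(.629,.2595,.2,183)
E
```

```text
clock: 35.5
ee_pos: [0.6285, 0.2574, 0.3039]
tcp_rot: [-0.025, 1.0, -0.0, -0.0]
wrist_force: [-0.8, -0.8, -2.0]
finger_gap: 0.144
gripper_force: 58.6
at [0.6285 0.2574 0.3039] yaw -177.1 gap 0.144 t 35.5 F [-0.8 -0.8 -2. ] -> turn -0.1 then shift mm [ -0.6   2.2 103.9]
```

```bash
python3 -m handwheel '[[255,0,0.002,0.012,0],[255,0,0,0.03,0],[255,0,0,0.035,0],[255,0,0,0.017,0],[255,0,0,0.007,0],[255,0,0,0.003,0],[255,0,0,0,0]]';python3 -m handwheel '[[255,0,0,0.001,0],[255,0,0,0,0]]'|grep -E "ee_pos|wrist";python3 -m handwheel '[[255,0,0,0.001,0],[255,0,0,0,0]]'|grep -E "ee_pos|wrist"
```

```text
clock: 36.38
ee_pos: [0.6287, 0.2613, 0.2006]
tcp_rot: [-0.026, 1.0, 0.0, 0.001]
wrist_force: [0.1, 0.4, -1.6]
finger_gap: 0.145
gripper_force: 58.6
ee_pos: [0.6285, 0.2613, 0.1992]
wrist_force: [0.7, 0.1, -1.0]
ee_pos: [0.6285, 0.2613, 0.1983]
wrist_force: [-0.7, -1.2, 3.2]
```

```bash
python3 -m handwheel '[[180,0,0,-0.001,0],[150,0,0,0,0],[150,0,0,0,0],[150,0,0,-0.005,0],[150,0,0,-0.02,0],[150,0,0,-0.04,0],[150,0,0,-0.035,0],[150,0,0,-0.015,0],[100,0.01,0,0,0],[80,0.03,-0.008,0,0],[80,0.04,-0.01,0,0],[80,0.04,-0.01,0,0],[80,0.04,-0.009,0,0],[80,0.02,-0.005,0,0],[80,0.005,0,0,0],[80,0,0,0,0],[80,0,0,0,0]]'
python3 - <<'E'
from h import *
c=get_calibration("wrist");im=read_camera("wrist");np.savez("w9.npz",im=im,**c);cv2.imwrite("pics/w9.png",im[:,:,::-1])
print(w2p(c,[[.446,.2155,.03],[.446,.2155,0]]))
go(.446,.2155,.184,183)
E
```

```text
clock: 39.0
ee_pos: [0.4464, 0.2098, 0.3134]
tcp_rot: [-0.026, 1.0, -0.0, 0.0]
wrist_force: [0.7, 0.8, -0.6]
finger_gap: 0.683
gripper_force: 0.0
[[267.21300264 190.42341297]
 [266.54010786 181.43993047]]
at [0.4465 0.2098 0.3134] yaw -177.0 gap 0.686 t 39.05 F [-0.7 -0.4 -0.4] -> turn -0.0 then shift mm [  0.2   5.8 129.4]
```

View pics/w9.png

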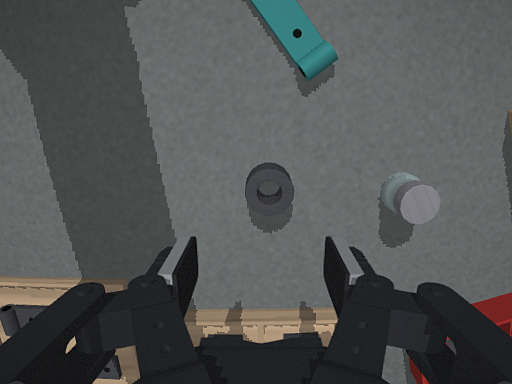

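The collar's top ring is centred at (270,188), so I need about 8 mm along tool y. The jar is clear.

```bash
python3 -m handwheel '[[80,0.001,0.008,0.01,0],[80,0,0,0.03,0],[80,0,0,0.035,0],[80,0,0,0.03,0],[80,0,0,0.015,0],[80,0,0,0.007,0],[80,0,0,0.002,0],[80,0,0,0,0],[110,0,0,0,0],[140,0,0,0,0],[255,0,0,0,0],[255,0,0,0,0],[255,0,0,0,0],[255,0,0,0,0],[255,0,0,0,0]]'
python3 -m handwheel '[[255,0,0,-0.01,0],[255,0,0,-0.035,0],[255,0,0,-0.045,0],[255,0,0,-0.035,0],[255,0,0,-0.01,0],[255,0,0,0,0]]'
python3 - <<'E'
from h import *
go(.6205,-.236,.32,183)
E
```

```text
clock: 40.92
ee_pos: [0.4446, 0.2176, 0.1856]
tcp_rot: [-0.026, 1.0, 0.0, 0.0]
wrist_force: [-2.7, -0.7, 9.5]
finger_gap: 0.438
gripper_force: 59.5
clock: 41.68
ee_pos: [0.4442, 0.2175, 0.3198]
tcp_rot: [-0.026, 1.0, 0.0, 0.0]
wrist_force: [0.3, -0.4, -2.5]
finger_gap: 0.44
gripper_force: 61.0
at [0.4442 0.2175 0.3198] yaw -177.0 gap 0.44 t 41.675 F [ 0.3 -0.4 -2.5] -> turn 0.0 then shift mm [-1.523e+02 -4.621e+02 -4.000e-01]
```

```bash
python3 -m handwheel '[[255,-0.005,-0.014,0,0],[255,-0.012,-0.035,0,0],[255,-0.0135,-0.042,0,0],[255,-0.0135,-0.042,0,0],[255,-0.0135,-0.042,0,0],[255,-0.0135,-0.042,0,0],[255,-0.0135,-0.042,0,0],[255,-0.0135,-0.042,0,0],[255,-0.0135,-0.042,0,0],[255,-0.0135,-0.042,0,0],[255,-0.0135,-0.042,0,0],[255,-0.009,-0.025,0,0],[255,-0.004,-0.01,0,0],[255,0,0,0,0],[255,0,0,0,0]]'
python3 - <<'E'
from h import *
go(.6205,-.236,.188,183)
c=get_calibration("wrist");im=read_camera("wrist");np.savez("w10.npz",im=im,**c);cv2.imwrite("pics/w10.png",im[:,:,::-1])
print(w2p(c,[[.6205,-.236,.004]]))
E
```

```text
clock: 43.55
ee_pos: [0.6197, -0.2346, 0.3191]
tcp_rot: [-0.027, 1.0, 0.001, -0.0]
wrist_force: [-0.0, -0.3, -1.4]
finger_gap: 0.44
gripper_force: 60.9
at [ 0.6197 -0.2346  0.3191] yaw -176.9 gap 0.44 t 43.55 F [-0.  -0.3 -1.4] -> turn 0.1 then shift mm [ -0.8  -1.6 131.1]
[[257.99041381 182.30503436]]
```

View pics/w10.png

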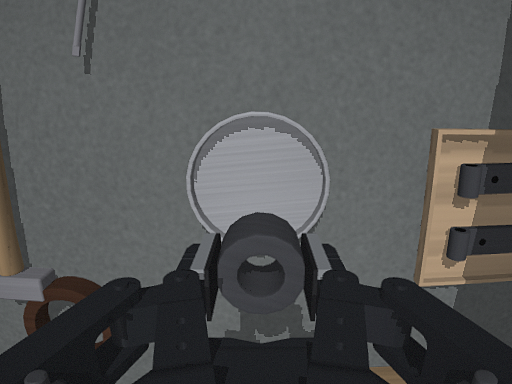

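The tub is centred at about (258,184), which matches the prediction of (258,182). I lower the collar.

```bash
python3 -m handwheel '[[255,0,-0.001,0.012,0],[255,0,0,0.035,0],[255,0,0,0.04,0],[255,0,0,0.025,0],[255,0,0,0.01,0],[255,0,0,0.005,0],[255,0,0,0,0]]';python3 -m handwheel '[[255,0,0,0.002,0],[255,0,0,0,0]]'|grep -E "ee_pos|wrist";python3 -m handwheel '[[255,0,0,0.001,0],[255,0,0,0,0]]'|grep -E "ee_pos|wrist"
```

```text
clock: 44.48
ee_pos: [0.6202, -0.237, 0.1932]
tcp_rot: [-0.026, 1.0, -0.0, 0.0]
wrist_force: [0.3, 0.1, -1.5]
finger_gap: 0.438
gripper_force: 60.9
ee_pos: [0.6201, -0.237, 0.1913]
wrist_force: [-0.6, 0.7, -1.1]
ee_pos: [0.62, -0.2369, 0.1898]
wrist_force: [-1.2, 0.3, -1.2]
```

```bash
python3 -m handwheel '[[255,0,0,0.001,0],[255,0,0,0,0]]'|grep -E "ee_pos|wrist"
```

```text
ee_pos: [0.62, -0.237, 0.1898]
wrist_force: [-2.4, 1.2, 7.2]
```

```bash
python3 -m handwheel '[[120,0,0,0,0],[95,0,0,0,0],[90,0,0,0,0],[90,0,0,0,0],[90,0,0,-0.005,0],[90,0,0,-0.02,0],[90,0,0,-0.04,0],[90,0,0,-0.045,0],[90,0,0,-0.045,0],[90,0,0,-0.02,0],[90,0.01,0,0,0],[90,0.03,0,0,0],[90,0.04,0,0,0],[90,0.04,0,0,0],[90,0.03,0,0,0],[90,0.01,0,0,0],[90,0,0,0,0]]'
python3 - <<'E'
from h import *
a=read_camera("top")[70:240,90:400,::-1];b=read_camera("scene")[120:340,90:460,::-1]
a=cv2.resize(a,(600,329),interpolation=cv2.INTER_CUBIC);b=cv2.resize(b,(450,268),interpolation=cv2.INTER_CUBIC)
o=np.zeros((597,600,3),np.uint8);o[:329]=a;o[329:,:450]=b;cv2.imwrite("pics/end.png",cv2.convertScaleAbs(o,alpha=1.3,beta=10))
E
```

```text
clock: 47.35
ee_pos: [0.4598, -0.2452, 0.3636]
tcp_rot: [-0.026, 1.0, 0.0, 0.0]
wrist_force: [1.4, -0.4, 0.2]
finger_gap: 0.647
gripper_force: 0.0
```

View pics/end.png

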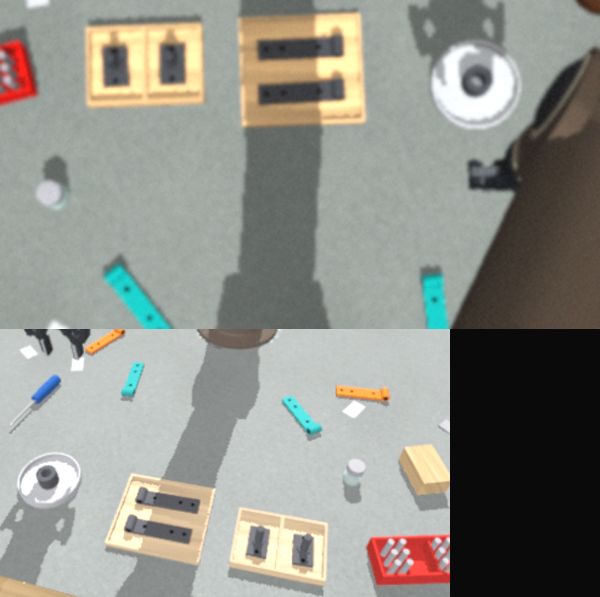

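The final view shows both straps parallel and flat in the tray, one upright pintle in each bay and the collar standing centred in the tub. The jar and screwdriver are where they were.

```bash
python3 -c "
from rig import close_job
print(close_job())"
```

```text
the job is handed in; nothing more can be done
None
```

The job is done and handed in at about 47 s of the 128 s allowed: both straps lie flat and parallel in the tray, one pintle stands in each bay, the collar stands mid-tub, and the jar and screwdriver were not touched.

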